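# Reset the angle of a restorer's swivel vise

### The job

The swivel vise on the bench is clamped at the wrong angle. Loosen its black wing knob until the turntable is free, swing the vise by its upright steel handle until its pointer faces the tip of the brass marker on the scale, then tighten the knob again by feel, firmly but not too hard (about 0.45 newton-metres), and let go. Do not force the vise round while it is clamped, and leave the other things on the bench alone.

Things in the scene. Friction and masses are not known exactly. Their poses are not given: they have to be found in the camera images.
- base: Fixed grey round base of the swivel vise, 336 mm across, 16 mm high, origin under its centre on the pivot axis; z up, x to the zero of its scale, on the side away from the robot, turned up to 20 degrees either way. The wing knob stands on its -y side, 110 mm from the pivot axis.
- pivot (a point): Point on the upright pivot axis at the top of the dark steel turntable (270 mm across, top 30 mm above the bench); axes as the base's. The turntable carries a small grey vise gripping a dark wooden moulding: it fills a circle of 65 mm radius around the axis, up to 102 mm above the bench.
- turntable (a joint): Swing of the turntable with the vise, rad, positive counterclockwise from above; 0 when the pointer is at the zero of the scale (the base's x axis). Starts clamped at -0.5 to -0.3. Free, it swings with about 0.2 N m of drag and stays where it is left; clamped, 3 to 6 N m would force it round, which is not allowed.
- handle (a point): The upright round steel handle on the turntable: 18 mm diameter, from 38 to 90 mm above the bench (below that a 28 mm wide foot), 115 mm from the pivot axis, opposite the pointer. This point is on its axis, 72 mm above the bench, a good height to grip. Its x axis points to the pivot, its y axis along the swing.
- pointer_tip (a point): Tip of the steel pointer at the turntable's edge, 156 mm from the pivot axis, 30 mm above the bench. Its x axis points straight out from the pivot axis.
- marker: Brass marker clip on the rim of the base, about 30 mm long, 16 mm wide, 28 mm high; it cannot be moved. This body's origin lies on the pivot axis at bench height; its x axis points out through the marker's tip. The vise is at the wanted angle when the pointer's x axis is in line with it (turntable value 0.25 to 0.7 rad).
- marker_tip (a point): The inward-looking tip of the brass marker, 158 mm from the pivot axis and 20 mm above the bench.
- knob_grip (a point): Centre of the bar of the black wing knob, on the knob's upright axis, 69 mm above the bench. The bar is 56 mm long (this point's x axis), 14 mm wide (y) and 26 mm high (56 to 82 mm above the bench), on a narrower neck over a 26 mm wide collar that reaches up to 46 mm. Tightening sinks the knob by 4.5 mm per rad.
- knob (a joint): Turn of the knob, rad: clockwise from above tightens and makes it grow. Starts clamped (10 to 40 N) within 0.04 of 0; stops at -1.2 and 1.2. It comes free 0.05 to 0.4 rad looser; at -0.75 it is free at every swing. Wear: at the new swing it gets tight up to 0.4 rad earlier or later than at the old one, so its value does not tell how tight it is; feel the torque.
- washer: Steel washer under the knob, 28 mm across, on the knob's axis, that presses on the turntable. Loose, the knob turns with under 0.15 N m. From first contact, tightening adds about 140 N of clamping force per rad; the torque rises above that of the loose knob by about 0.28 N m at 28 N, 0.42 at 42 N and 0.58 at 58 N. Well tight is 28 to 58 N; it stays as left.
- rim: The turntable's upper face, unevenly worn by fractions of a mm, on which the washer presses. Origin on the pivot axis at bench height.
- tin: Open red tin, 100 x 150 mm, 75 mm high, with bits of wood and wax; origin under its centre. Leave it alone.
- wax_stick: Black stick of filler wax, 24 x 95 x 18 mm, lying on the bench; origin under its centre. Leave it alone.
- jar: Amber glass jar with a steel cap, 60 mm across, 75 mm high; origin under its centre. Leave it alone.
- driver: Screwdriver, 190 mm long, lying on the bench. Leave it alone.

How it is judged:
On the way, in this order (a step that is already met when the one before it is completed fails the run):
1. the clamp is loosened: the washer no longer presses on the turntable (contact force between washer and rim below 3 N), for 0.2 s.
2. with the clamp loose, the vise is swung until its pointer faces the marker (angle between the x axis of pointer_tip and the x axis of marker, either way round below 0.035 rad and contact force between washer and rim below 10 N), for 0.2 s.
At the end, for the whole second after the job is handed in: The pointer is in line with the marker within 0.035 rad (2 degrees), the knob is tightened so that the washer presses on the turntable with 28 to 58 N, and the turntable is at rest (angle between the x axis of pointer_tip and the x axis of marker, either way round below 0.035 rad and contact force between washer and rim between 28 and 58 N and velocity of joint turntable between -0.03 and 0.03 rad/s); the robot touches nothing.
It fails at once if the clamp is overtightened (more than 75 N) (contact force between washer and rim above 75 N).
It fails at once if the turntable is forced round while still clamped (turning faster than 0.15 rad/s with more than 12 N of clamping force, by anything but the turning of the knob) (contact force between washer and rim above 12 N and horizontal distance between the grasp point and knob_grip above 0.05 m and (velocity of joint turntable above 0.15 rad/s or velocity of joint turntable below -0.15 rad/s)).
It fails at once if the tin, the wax stick, the jar or the screwdriver is disturbed (moved more than 20 mm) (distance of any of tin, wax_stick, jar, driver from where it was at the start of the episode above 0.02 m).
It also fails if it takes over 69 s, if anything falls off the work surface, if the arm or the gripper's body presses on something with over 40 N, if the wrist force passes 120 N, or if a joint passes its speed limit or range.

### The arm

A 7-joint arm with a two-finger parallel gripper is mounted at the origin on the work surface. World frame = base frame: x ahead of the robot, y to its left, z up, the work surface at z = 0. Lengths are in m, angles in rad, forces in N, time in s.
With the tool pointing down it reaches from about 0.35 to 0.9 m from the base axis. Payload 8.1 kg.
Tool frame: the origin (TCP) lies at the very end of the fingers, on their centre line; the grasp point (between the pads) lies 19 mm behind it; z points along the fingers, y is the line along which they close (so a half turn about z gives the same grasp; the last joint's range is limited). The gripper opens to 92 mm and grips with 3 to 60 N. Pads are 19 mm wide; open, the fingers measure 130 mm over their backs; the gripper's body (75 mm by 190 mm) begins 47 mm behind the grasp point.
Start: joints at [-0.103, 0.434, 0.025, 1.573, -0.012, 1.134, -0.075], TCP at [0.625, -0, 0.227] pointing down, gripper open.
Joint ranges: [-2.62, 2.62], [-0.44, 2.09], [-1.27, 1.32], [0.08, 2.57], [-1.32, 4.46], [0.12, 2], [-2.74, 2.74]. Speed limits (rad/s): [2.22, 2.22, 3.01, 3.01, 3.14, 3.14, 3.14].

### API

Orientations are given as a rotation vector (axis times angle).
In Python, from cell import arm gives the robot as it stands.
- The arm moves only by the tool drive_tool, never from a script. Its argument "targets" is a list of rows, each a list of 7 numbers: the turn, a rotation vector about the world's x, y, z in units of 5 degrees (1.0 is 5 degrees), then the shift along the world's x, y, z in units of 40 mm (1.0 is 40 mm), then the opening, from 0 (shut) to 1 (fully open). In form: [[wx, wy, wz, dx, dy, dz, fingers], ...]. A call has 1 to 5 rows; each row is the pose to reach, as a shift and turn from the pose commanded when the call began; what a row does not reach only later rows make up. A row lasts 1/10 s, in which the tool goes at most 50 mm and 8.59 degrees, less where a joint would pass 70% of its speed; a pose out of reach is approached as far as the arm can. A call with a gripper value outside its range is refused whole. The fingers move at their own pace and stop on an object; "force" is the grip in N (left out, the last holds). Time passes only in rows, so rows that repeat a pose let the fingers close. It gives the time, the measured TCP pose, the force, the opening and the grip force at its end, in the units of the state.
- arm.observe(): the state, without advancing time (a new reading comes with each control period).
- arm.get_image(name): name is "scene" or "side" or "wrist"; returns a dict with "pixels" (384x512x3 uint8, red, green, blue), "intrinsics" (3x3 intrinsics, pixels), "k1" (the pictures are not rectified: a ray, as slopes to the right and down, at radius r is drawn at 1 + k1 r^2 times it, then the intrinsics apply), "rvec" (rotation vector, rad) and "tvec" (3), from world to camera coordinates, as OpenCV has them; the wrist camera has in their place "mount" (4x4, takes a point from camera to tool coordinates, whose origin is the TCP and whose axes are the flange's). Camera axes: x right, y down, z forward; pixel columns grow to the right and rows downward; lengths in m; the calibration is good to about 2 mm. A picture is of the moment at which its call begins: read the wrist's pose just before it. There is no depth.
- arm.sign_off(): hands the job in; it is judged then, once.
The state is a dict: "clock": time; "joints": joint angles; "dq": joint speeds; "joint_efforts": joint torques, N m; "position": TCP position; "ee_rot": TCP orientation; "force": force on the tool from outside, world axes, zero at the start; "ft_torque": the same for the moment, N m; "width": opening from 0.0 (shut) to 1.0 (fully open); "gripper_force": force on a finger pad.
Only numpy, scipy, OpenCV 4.12 (cv2) and the standard library are available. Lean on these libraries where they do the work, as an engineer would, in place of code of your own. Each camera call takes 0.05 s, during which the arm holds its last target. There are 200 camera calls.

## Working session

There is one attempt and no reset: what is moved stays moved. The work goes in short steps, Python scripts to look and compute and a tool call to move; the robot and the scene stay as the last step left them, time stands still between calls to the robot, and variables do not carry over. Pictures are saved under pics/ and viewed, at most 10 in all, crops included, and the job is handed in when it is done.

Besides the shell and the picture viewer there is one more tool, called after "Emit:" in YAML: its name, and indented under it one key for each argument. drive_tool: Moves the arm, as the interface text tells. Its arguments: {"type":"object","properties":{"targets":{"type":"array"},"force":{"type":"number"}},"required":["targets"]}

```bash
mkdir -p pics
cat > h.py <<'E'
import numpy as np, cv2
from cell import arm
from scipy.spatial.transform import Rotation as R
def cam(im, st=None):
    K=np.array(im["intrinsics"])
    if "mount" in im:
        T=np.eye(4);T[:3,:3]=R.from_rotvec(st["ee_rot"]).as_matrix();T[:3,3]=st["position"]
        C=T@np.array(im["mount"]);return K,im["k1"],C[:3,:3],C[:3,3]
    Rm=R.from_rotvec(np.ravel(im["rvec"])).as_matrix()
    return K,im["k1"],Rm.T,-Rm.T@np.ravel(im["tvec"])
def ray(c,uv):
    K,k1,Rc,o=c
    d=np.array([(uv[0]-K[0,2])/K[0,0],(uv[1]-K[1,2])/K[1,1]]);p=d.copy()
    for _ in range(20):p=d/(1+k1*(p@p))
    v=Rc@np.array([p[0],p[1],1.]);return o,v/np.linalg.norm(v)
def onz(c,uv,z):
    o,v=ray(c,uv);return o+v*(z-o[2])/v[2]
def proj(c,P):
    K,k1,Rc,o=c
    q=Rc.T@(np.array(P)-o);p=q[:2]/q[2];p=p*(1+k1*(p@p));return K[0,0]*p[0]+K[0,2],K[1,1]*p[1]+K[1,2]
def tri(a,b):
    A=[];B=[]
    for o,v in (a,b):
        M=np.eye(3)-np.outer(v,v);A.append(M);B.append(M@o)
    return np.linalg.lstsq(np.vstack(A),np.hstack(B),rcond=None)[0]
E
python3 - <<'E'
from h import *
import pickle
st=arm.observe();print(st)
d={}
for n in("scene","side","wrist"):
    s=arm.observe();im=arm.get_image(n);d[n]=(im,s)
    cv2.imwrite(f"pics/{n}0.png",cv2.cvtColor(im["pixels"],cv2.COLOR_RGB2BGR))
    print(n,np.round(cam(im,s)[3],3),im["k1"])
pickle.dump(d,open("d0.pkl","wb"))
E
```

```text
{'clock': 0.0, 'joints': array([-0.10261064,  0.43524345,  0.02498495,  1.57408977, -0.01159006,
        1.13398783, -0.07510853]), 'dq': array([ 8.78537049e-04,  6.01911675e-04, -2.25880546e-03, -8.45495190e-04,
        1.13606570e-03, -2.32395183e-05, -1.13861582e-03]), 'joint_efforts': array([ 3.89017032e-04, -6.67853522e+01,  9.84863900e-01, -3.14464223e+01,
       -6.05165795e-02,  4.27553023e-02,  1.12382318e-04]), 'position': array([ 6.24494661e-01, -6.06288385e-05,  2.25935231e-01]), 'ee_rot': array([-2.22081477e+00, -2.22064984e+00,  1.92512424e-03]), 'force': array([-0.14056433,  0.35403611, -0.47812646]), 'ft_torque': array([-0.02614024, -0.00113457, -0.03377742]), 'gripper_force': 0.0, 'width': 1.0003653317963441}
scene [1.062 0.761 0.648] -0.003100357450670535
side [0.392 0.916 0.937] -0.10572174933141905
wrist [0.624 0.068 0.383] -0.013737798532452937
```

View pics/scene0.png

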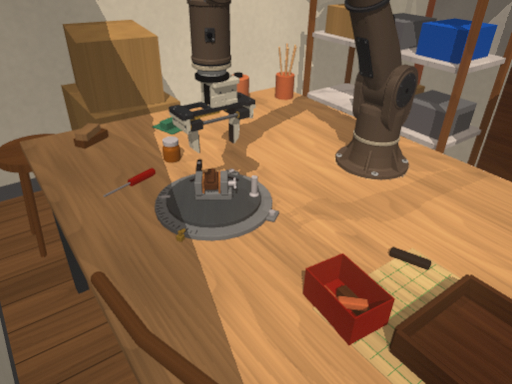

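View pics/side0.png

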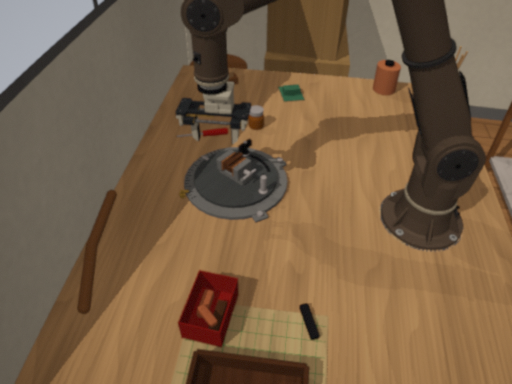

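View pics/wrist0.png

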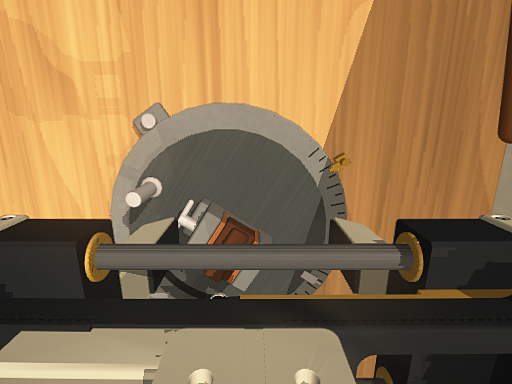

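The scene shows the vise disc with its centre near scene (213,200), side (237,182) and wrist (228,205). The brass marker is at wrist (340,163), the handle top at wrist (134,199), and the knob at side (243,147) and scene (199,165). The gripper hides the knob in the wrist view.

```bash
cat > m1.py <<'E'
from h import *
import pickle
from scipy.optimize import least_squares
d=pickle.load(open("d0.pkl","rb"))
C={n:cam(*d[n]) for n in d}
px=d["wrist"][0]["pixels"];hsv=cv2.cvtColor(px,cv2.COLOR_RGB2HSV)
g=(hsv[...,1]<75).astype(np.uint8)
# outer edge: along image rays from (228,205), outwards-in first grey
pts=[]
for a in np.radians(np.arange(185,360,2)):
    for r in np.arange(170,60,-.5):
        u,v=228+r*np.cos(a),205+r*np.sin(a)
        if v<218 and g[int(v),int(u)]:
            pts.append(onz(C["wrist"],(u,v),.016)[:2]);break
pts=np.array(pts)
f=least_squares(lambda p:np.hypot(*(pts-p).T)-.168,pts.mean(0)-[0,.08],loss="cauchy",f_scale=.001)
c=f.x;res=np.abs(f.fun);print("centre",c,len(pts),"inl",(res<.002).sum())
f3=least_squares(lambda p:np.hypot(*(pts-p[:2]).T)-p[2],[*c,.168],loss="cauchy",f_scale=.001);print(f3.x)
for n in("scene","side"): print(n,"centre proj",proj(C[n],[*c,.03]))
h=onz(C["wrist"],(134,199),.09);print("handle",h,np.hypot(*(h[:2]-c)))
m=(hsv[...,0]>12)&(hsv[...,0]<30)&(hsv[...,1]>150)
def crop(n,x0,y0,w,hh,s):
    return cv2.resize(cv2.cvtColor(d[n][0]["pixels"],cv2.COLOR_RGB2BGR)[y0:y0+hh,x0:x0+w],None,fx=s,fy=s,interpolation=cv2.INTER_CUBIC)
A=crop("wrist",100,90,264,130,3)
B=np.hstack([crop("side",180,120,66*2,66,3),crop("scene",150,150,132,66,3)])
cv2.imwrite("pics/c1.png",np.vstack([A,B]))
E
python3 m1.py
```

```text
centre [ 0.58849179 -0.08280571] 88 inl 70
[ 0.58848166 -0.07891977  0.16465817]
scene centre proj (np.float64(212.47122407304883), np.float64(195.01049368306934))
side centre proj (np.float64(235.47416323758668), np.float64(174.33406224922427))
handle [ 0.49205513 -0.0177568   0.09      ] 0.11632450828386309
```

View pics/c1.png

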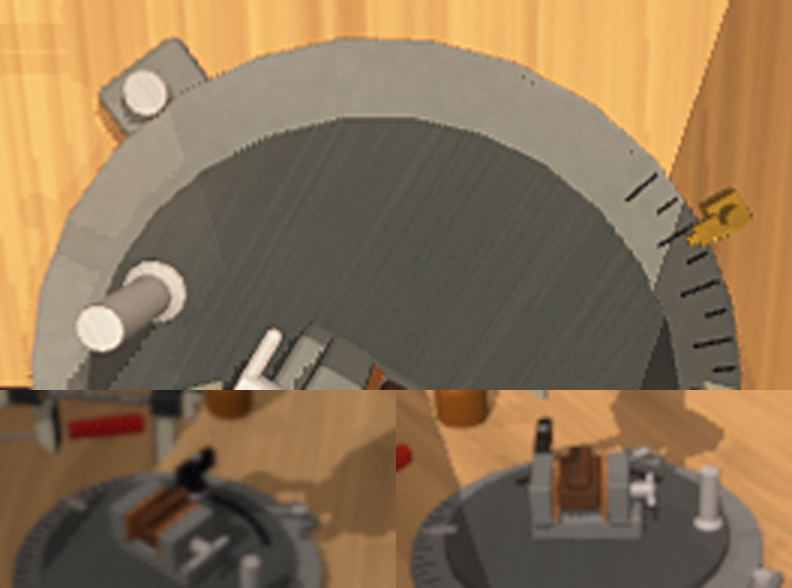

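```bash
cat > m2.py <<'E'
from m1 import *
print("----")
top={"side":(263.3,176.5),"scene":(254.7,177),"wrist":(133.3,199.3)}
for a,b in(("side","scene"),("side","wrist"),("scene","wrist")):
    print(a,b,tri(ray(C[a],top[a]),ray(C[b],top[b])))
for n in top: print(n,"top on .09",onz(C[n],top[n],.09))
for n in("side","scene"):
    hs=cv2.cvtColor(d[n][0]["pixels"],cv2.COLOR_RGB2HSV)
    g=((hs[...,1]<75)|(hs[...,2]<60)).astype(np.uint8)
    u0,v0={"side":(237,182),"scene":(213,202)}[n]
    P=[]
    for a in np.radians(np.arange(0,360,3)):
        for r in np.arange(90,20,-.5):
            u,v=u0+r*np.cos(a),v0+.65*r*np.sin(a)
            if g[int(v),int(u)] and v>v0+5 :
                P.append(onz(C[n],(u,v),.0)[:2]);break
    P=np.array(P)
    f=least_squares(lambda p:np.hypot(*(P-p).T)-.168,P.mean(0),loss="cauchy",f_scale=.002)
    print(n,"centre",f.x,len(P),(abs(f.fun)<.004).sum())
k=tri(ray(C["side"],(180+205/3,120+(465-390)/3)),ray(C["scene"],(150+(543-396)/3,150+(435-390)/3)));print("knob",k)
E
python3 m2.py | sed -n '/----/,$p'; python3 -c "
from h import *
import pickle
d=pickle.load(open('d0.pkl','rb'));print(np.round(d['wrist'][0]['mount'],4), d['wrist'][0]['intrinsics'])"
```

```text
----
side scene [ 0.49068639 -0.01494857  0.09178759]
side wrist [ 0.49133119 -0.01805135  0.09067815]
scene wrist [ 0.48891957 -0.01825589  0.08775529]
side top on .09 [ 0.49125515 -0.01904047  0.09      ]
scene top on .09 [ 0.48971186 -0.01501221  0.09      ]
wrist top on .09 [ 0.49124311 -0.01809976  0.09      ]
side centre [ 0.589217  -0.0843772] 55 47
scene centre [ 0.58302521 -0.08188008] 55 45
knob [ 0.56406548 -0.19911936  0.0657163 ]
[[-1.100e-03 -9.669e-01 -2.552e-01  6.780e-02]
 [ 1.000e+00 -1.300e-03  6.000e-04 -1.100e-03]
 [-9.000e-04 -2.552e-01  9.669e-01 -1.571e-01]
 [ 0.000e+00  0.000e+00  0.000e+00  1.000e+00]] [[278.51012917   0.         253.47873321]
 [  0.         278.51012917 191.74566871]
 [  0.           0.           1.        ]]
```

Emit:
drive_tool:
  targets:
    - [0,0,0,-0.4,-1.2,0,0.6]
    - [0,0,0,-0.8,-2.4,0,0.6]
    - [0,0,0,-1.1,-3.5,0,0.6]
    - [0,0,0,-1.45,-4.7,0,0.6]
    - [0,0,0,-1.45,-4.7,0,0.6]

```text
clock: 0.65
position: [0.5636, -0.1973, 0.2268]
ee_rot: [2.233, 2.207, -0.007]
force: [-0.1, -0.2, 0.7]
width: 0.628
gripper_force: 0.0
```

Run:
```python
from h import *
import pickle
d=pickle.load(open("d0.pkl","rb"));C=cam(*d["wrist"]);c=np.array([.588,-.082])
for uv,z in(((330.5,170.5),.02),((337,166),.028),((348,160),.02)):
    p=onz(C,uv,z);q=p[:2]-c;print(p,np.hypot(*q),np.arctan2(q[1],q[0]))
print("jar",tri(ray(cam(*d["scene"]),(172,139)),ray(cam(*d["side"]),(256.5,109))))
s=arm.observe();im=arm.get_image("wrist");pickle.dump((im,s),open("d1.pkl","wb"));print(s["clock"],s["position"],s["ee_rot"],s["force"],s["ft_torque"])
cv2.imwrite("pics/w1.png",cv2.cvtColor(im["pixels"],cv2.COLOR_RGB2BGR))
```

```text
[0.7252706  0.00084265 0.02      ] 0.1603312889848223 0.5429881933731987
[0.73102026 0.00819486 0.028     ] 0.16908550648932913 0.5626475961431177
[0.74730353 0.01479424 0.02      ] 0.18640477278048026 0.5459955000632
jar [ 0.56186011 -0.39013088  0.08195053]
0.65 [ 0.56362417 -0.19734597  0.22675055] [ 2.23260324  2.20719969 -0.0070037 ] [-0.09750835 -0.23050063  0.66631509] [-0.04116952 -0.01383103 -0.00271731]
```

View pics/w1.png

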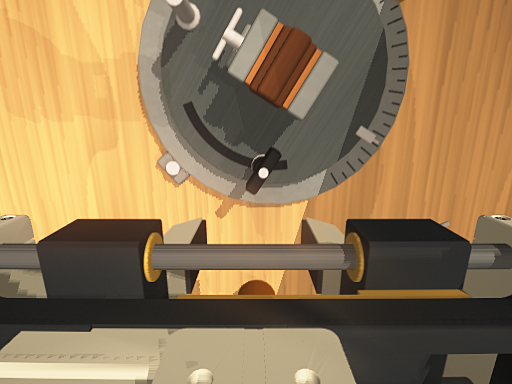

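The wrist view shows the knob bar running from (252,190) to (275,150), with its centre cap at (264,173). The pointer is at (366,134) and the handle at (187,14).

Run:
```python
from h import *
import pickle
im,s=pickle.load(open("d1.pkl","rb"));C=cam(im,s);c=np.array([.588,-.082])
hs=im["pixels"].max(2)
m=np.zeros_like(hs);m[145:198,244:286]=(hs[145:198,244:286]<38)
n,l,st,ce=cv2.connectedComponentsWithStats(m);i=1+st[1:,4].argmax();print(st[i])
cnt=cv2.findContours((l==i).astype(np.uint8),0,2)[0][0]
print(cv2.minAreaRect(cnt))
for uv in((253,190),(275,151),(264,173),(264,170)):
    p=onz(C,uv,.082);q=p[:2]-c;print(p,np.hypot(*q),np.degrees(np.arctan2(q[1],q[0])))
P=np.array([onz(C,uv,.082)[:2] for uv in cnt[:,0]]);print(cv2.minAreaRect(P.astype(np.float32)*1000))
# base circle refit incl. lower rim
from scipy.optimize import least_squares
hv=cv2.cvtColor(im["pixels"],cv2.COLOR_RGB2HSV);g=hv[...,1]<75;pts=[]
for a in np.radians(np.arange(0,360,2)):
    for r in np.arange(150,60,-.5):
        u,v=273+r*np.cos(a),70+r*np.sin(a)
        if 2<v<215 and g[int(v),int(u)]: pts.append(onz(C,(u,v),.016)[:2]);break
pts=np.array(pts)
f=least_squares(lambda p:np.hypot(*(pts-p[:2]).T)-p[2],[*c,.168],loss="cauchy",f_scale=.001);print(f.x,len(pts),(abs(f.fun)<.002).sum())
p=onz(C,(372,138),.03);print("pointer?",p,np.hypot(*(p[:2]-c)),np.arctan2(*(p[:2]-c)[::-1]))
```

```text
[254 147  27  26 156]
((266.41412353515625, 160.66354370117188), (15.425265312194824, 29.2012882232666), 50.90614318847656)
[ 0.56177394 -0.20787822  0.082     ] 0.12858123069714308 -101.7689144208194
[ 0.58607426 -0.16467339  0.082     ] 0.08269581574061531 -91.33436627863173
[ 0.57413756 -0.18867659  0.082     ] 0.10757352435035027 -97.40399994135981
[ 0.57414698 -0.18532535  0.082     ] 0.10424986000265792 -97.63621338473436
((576.7098999023438, -175.13523864746094), (31.72161865234375, 16.874055862426758), 38.55888748168945)
[ 0.58835796 -0.07959319  0.16501729] 180 111
pointer? [ 0.71141268 -0.15600734  0.03      ] 0.1439019681337918 -0.5401795161935934
```

Emit:
drive_tool:
  targets:
    - [0,0,-1.5,0.1,0,-0.3,0.5]
    - [0,0,-3,0.18,0,-0.8,0.45]
    - [0,0,-4.5,0.18,0,-1.2,0.45]
    - [0,0,-5.9,0.18,0,-1.6,0.45]
    - [0,0,-5.9,0.18,0,-1.6,0.45]

```text
clock: 1.2
position: [0.5733, -0.1859, 0.1604]
ee_rot: [-2.711, -1.581, 0.004]
force: [0.4, 0.4, -0.9]
width: 0.451
gripper_force: 0.0
```

Emit:
drive_tool:
  targets:
    - [0,0,0,0,0,0,0.45]
    - [0,0,0,0,0,0,0.45]
    - [0,0,0,0,0,0,0.45]

```text
clock: 1.5
position: [0.5748, -0.188, 0.1637]
ee_rot: [2.712, 1.585, 0.002]
force: [0.3, -0.2, 0.0]
width: 0.448
gripper_force: 0.0
```

Run:
```python
from h import *
s=arm.observe();im=arm.get_image("wrist");C=cam(im,s)
print(s["clock"],s["position"],R.from_rotvec(s["ee_rot"]).as_matrix()[:,1:])
p=cv2.cvtColor(im["pixels"],cv2.COLOR_RGB2BGR)
for z in(.069,.082):
    u=proj(C,[.574,-.1875,z]);print(u)
    cv2.circle(p,tuple(int(x) for x in u),2,(0,255,0),-1)
cv2.imwrite("pics/w2.png",p)
```

```text
1.5 [ 0.5747949  -0.18802093  0.16370335] [[ 8.71219973e-01  1.56107694e-03]
 [-4.90890670e-01 -1.87641125e-04]
 [ 1.45215448e-03 -9.99998764e-01]]
(np.float64(252.92568090281839), np.float64(192.73378661244914))
(np.float64(252.92675801624452), np.float64(196.49511275830525))
```

View pics/w2.png

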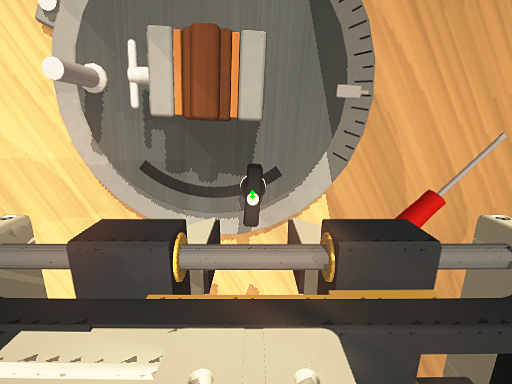

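The knob cap is at (253,198), matching the projected point. The bar leans about 4° clockwise, so I'll add -3°, descend and grip.

Emit:
drive_tool:
  targets:
    - [0,0,-0.6,0,0,-0.8,0.45]
    - [0,0,-0.6,0,0,-1.6,0.45]
    - [0,0,-0.6,0,0,-2.3,0.45]
    - [0,0,-0.6,0,0,-2.84,0.45]
    - [0,0,-0.6,0,0,-2.84,0.45]

```text
clock: 2.05
position: [0.5724, -0.1875, 0.0468]
ee_rot: [-2.751, -1.51, 0.005]
force: [0.6, -0.0, -0.1]
width: 0.445
gripper_force: 0.0
```

Emit:
drive_tool:
  targets:
    - [0,0,0,0,0,0,0.05]
    - [0,0,0,0,0,0,0.05]
    - [0,0,0,0,0,0,0.05]
    - [0,0,0,0,0,0,0.05]
    - [0,0,0,0,0,0,0.05]
  force: 50

```text
clock: 2.55
position: [0.5745, -0.1878, 0.0503]
ee_rot: [2.754, 1.511, 0.001]
force: [-3.2, 1.8, 6.6]
width: 0.172
gripper_force: 49.1
```

```bash
cat > o.py <<'E'
from h import *
s=arm.observe();M=R.from_rotvec(s["ee_rot"]).as_matrix()
print(round(s["clock"],2),s["position"].round(4),"yaw y",np.degrees(np.arctan2(M[1,1],M[0,1])).round(2),"F",s["force"].round(2),"T",s["ft_torque"].round(3),"w",round(s["width"],3),"g",round(s["gripper_force"],1),"q",s["joints"].round(2))
E
python3 o.py
```

```text
2.55 [ 0.5745 -0.1878  0.0503] yaw y -32.49 F [-3.17  1.82  6.61] T [ 0.394  0.686 -0.031] w 0.172 g 49.1 q [ 0.12  0.59  0.16  1.81 -0.13  0.74 -0.22]
```

Emit:
drive_tool:
  targets:
    - [0,0,1,0,0,0.01,0.05]
    - [0,0,2,0,0,0.02,0.05]
    - [0,0,3,0,0,0.03,0.05]
    - [0,0,4,0,0,0.04,0.05]
    - [0,0,5,0,0,0.05,0.05]

```text
clock: 3.05
position: [0.5741, -0.1878, 0.0518]
ee_rot: [-2.359, -2.075, -0.0]
force: [-1.2, 2.7, 2.1]
width: 0.172
gripper_force: 48.8
```

Emit:
drive_tool:
  targets:
    - [0,0,1,0,0,0.01,0.05]
    - [0,0,2,0,0,0.02,0.05]
    - [0,0,3,0,0,0.03,0.05]
    - [0,0,4.3,0,0,0.04,0.05]
    - [0,0,4.3,0,0,0.04,0.05]

```text
clock: 3.55
position: [0.574, -0.1879, 0.0534]
ee_rot: [-1.932, -2.477, -0.001]
force: [-3.5, 2.8, 5.6]
width: 0.173
gripper_force: 49.0
```

Emit:
drive_tool:
  targets:
    - [0,0,0,0,0,0,0.05]
    - [0,0,0,0,0,0,0.05]

```text
clock: 3.75
position: [0.5741, -0.1879, 0.0534]
ee_rot: [-1.939, -2.472, -0.0]
force: [-3.0, 2.0, 7.3]
width: 0.171
gripper_force: 49.1
```

```bash
python3 o.py
```

```text
3.75 [ 0.5741 -0.1879  0.0534] yaw y 13.77 F [-2.96  1.98  7.35] T [ 0.443  0.858 -0.136] w 0.171 g 49.1 q [ 0.27  0.59 -0.06  1.8   0.05  0.76  0.43]
```

Emit:
drive_tool:
  targets:
    - [0,0,0,0,0,0,0.45]
    - [0,0,0,0,0,0,0.45]
    - [0,0,0,0,0,0.9,0.45]
    - [0,0,0,0,0,1.8,0.45]
    - [0,0,0,0,0,2.7,0.45]

```text
clock: 4.25
position: [0.5743, -0.1882, 0.162]
ee_rot: [1.937, 2.473, 0.0]
force: [0.8, -0.3, 0.3]
width: 0.449
gripper_force: 0.0
```

Emit:
drive_tool:
  targets:
    - [0,0,1.5,-0.4,0.85,0,0.45]
    - [0,0,3,-0.8,1.7,0,0.45]
    - [0,0,4.5,-1.2,2.5,0,0.45]
    - [0,0,6,-1.6,3.3,0,0.45]
    - [0,0,7.5,-2.08,4.25,0,0.45]

```text
clock: 4.75
position: [0.491, -0.0176, 0.161]
ee_rot: [1.032, 2.965, 0.0]
force: [0.5, 0.1, 0.8]
width: 0.448
gripper_force: 0.0
```

Emit:
drive_tool:
  targets:
    - [0,0,1.5,0,0,0,0.45]
    - [0,0,3,0,0,0,0.45]
    - [0,0,4.5,0,0,0,0.45]
    - [0,0,6,0,0,0,0.45]
    - [0,0,7.5,0,0,0,0.45]

```text
clock: 5.25
position: [0.4914, -0.0181, 0.1609]
ee_rot: [0.022, 3.141, 0.0]
force: [0.3, -0.4, 0.7]
width: 0.447
gripper_force: 0.0
```

Emit:
drive_tool:
  targets:
    - [0,0,0,0,0,0,0.45]
    - [0,0,0,0,0,0,0.45]

```text
clock: 5.45
position: [0.4912, -0.0182, 0.1608]
ee_rot: [0.036, 3.141, 0.0]
force: [-0.1, 0.6, -0.1]
width: 0.452
gripper_force: 0.0
```

```bash
python3 o.py
python3 - <<'E'
from h import *
s=arm.observe();im=arm.get_image("wrist");C=cam(im,s)
p=cv2.cvtColor(im["pixels"],cv2.COLOR_RGB2BGR)
u=proj(C,[.491,-.018,.09]);print(u)
cv2.circle(p,tuple(int(x) for x in u),2,(0,255,0),-1)
cv2.imwrite("pics/w3.png",p)
E
```

```text
5.45 [ 0.4912 -0.0182  0.1608] yaw y 88.7 F [-0.08  0.6  -0.11] T [ 0.126 -0.018 -0.022] w 0.452 g 0.0 q [ 0.26  0.33 -0.41  1.95  0.17  0.9   1.31]
(np.float64(254.535764641168), np.float64(201.83243656683604))
```

View pics/w3.png

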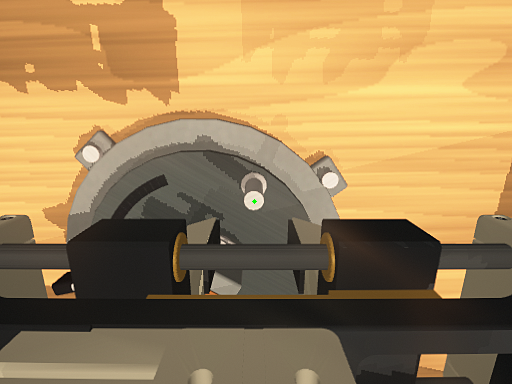

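The handle top at (254,201) matches the estimate, so I'll descend and grip.

Emit:
drive_tool:
  targets:
    - [0,0,0,0,0,-0.9,0.45]
    - [0,0,0,0,0,-1.8,0.45]
    - [0,0,0,0,0,-2.7,0.45]
    - [0,0,0,0,0,-2.7,0.1]
    - [0,0,0,0,0,-2.7,0.1]
  force: 20

```text
clock: 6.0
position: [0.4909, -0.0178, 0.0531]
ee_rot: [-0.03, -3.14, -0.0]
force: [1.2, 0.7, 0.6]
width: 0.32
gripper_force: 0.0
```

Emit:
drive_tool:
  targets:
    - [0,0,0,0,0,0,0.1]
    - [0,0,0,0,0,0,0.1]
    - [0,0,0,0,0,0,0.1]

```text
clock: 6.3
position: [0.4925, -0.018, 0.0545]
ee_rot: [0.028, 3.138, -0.0]
force: [-0.3, -1.1, 7.4]
width: 0.192
gripper_force: 20.0
```

```bash
python3 o.py
python3 - <<'E'
import numpy as np
c=np.array([.588,-.081])
p0=np.array([.491,-.018]);a0=np.arctan2(*(p0-c)[::-1]);r=np.hypot(*(p0-c))
for t in np.arange(0,66,4):
    a=a0+np.radians(t);print(t,((c+r*np.array([np.cos(a),np.sin(a)])-p0)/.04).round(2))
E
```

```text
6.3 [ 0.4925 -0.018   0.0545] yaw y 88.97 F [-0.27 -1.14  7.42] T [0.032 0.084 0.084] w 0.192 g 20.0 q [ 0.2   0.48 -0.36  2.05  0.27  0.65  1.21]
0 [ 0. -0.]
4 [-0.1  -0.17]
8 [-0.2  -0.35]
12 [-0.27 -0.54]
16 [-0.34 -0.73]
20 [-0.39 -0.92]
24 [-0.43 -1.12]
28 [-0.46 -1.32]
32 [-0.47 -1.52]
36 [-0.46 -1.73]
40 [-0.45 -1.93]
44 [-0.41 -2.13]
48 [-0.37 -2.32]
52 [-0.31 -2.52]
56 [-0.24 -2.7 ]
60 [-0.15 -2.89]
64 [-0.05 -3.06]
```

Emit:
drive_tool:
  targets:
    - [0,0,0,-0.1,-0.17,0,0.1]
    - [0,0,0,-0.2,-0.35,0,0.1]
    - [0,0,0,-0.27,-0.54,0,0.1]
    - [0,0,0,-0.34,-0.73,0,0.1]
    - [0,0,0,-0.39,-0.92,0,0.1]

```text
clock: 6.8
position: [0.4758, -0.0535, 0.0542]
ee_rot: [0.025, 3.14, 0.002]
force: [-1.3, 5.2, 10.8]
width: 0.193
gripper_force: 20.0
```

Emit:
drive_tool:
  targets:
    - [0,0,0,-0.04,-0.2,0,0.1]
    - [0,0,0,-0.07,-0.4,0,0.1]
    - [0,0,0,-0.08,-0.6,0,0.1]
    - [0,0,0,-0.07,-0.81,0,0.1]
    - [0,0,0,-0.06,-1.01,0,0.1]

```text
clock: 7.3
position: [0.473, -0.0945, 0.0539]
ee_rot: [0.025, 3.141, 0.001]
force: [-2.5, 5.5, 7.4]
width: 0.186
gripper_force: 20.0
```

Emit:
drive_tool:
  targets:
    - [0,0,0,0.04,-0.2,0,0.1]
    - [0,0,0,0.08,-0.39,0,0.1]
    - [0,0,0,0.14,-0.59,0,0.1]
    - [0,0,0,0.21,-0.77,0,0.1]
    - [0,0,0,0.21,-0.77,0,0.1]

```text
clock: 7.8
position: [0.482, -0.1269, 0.0537]
ee_rot: [0.029, 3.14, -0.001]
force: [-1.5, -1.1, 7.6]
width: 0.19
gripper_force: 20.0
```

Emit:
drive_tool:
  targets:
    - [0,0,0,0,0,0,0.1]
    - [0,0,0,0,0,0,0.1]

```text
clock: 8.0
position: [0.4817, -0.1265, 0.0537]
ee_rot: [0.028, 3.14, -0.001]
force: [-0.8, -0.9, 7.0]
width: 0.187
gripper_force: 20.0
```

```bash
python3 o.py
python3 - <<'E'
from h import *
import pickle
d={}
for n in("scene","side","wrist"):
    s=arm.observe();d[n]=(arm.get_image(n),s)
pickle.dump(d,open("d2.pkl","wb"))
def crop(n,x0,y0,w,hh,s):
    return cv2.resize(cv2.cvtColor(d[n][0]["pixels"],cv2.COLOR_RGB2BGR)[y0:y0+hh,x0:x0+w],None,fx=s,fy=s,interpolation=cv2.INTER_CUBIC)
cv2.imwrite("pics/c2.png",np.vstack([np.hstack([crop("scene",150,190,65,50,6),crop("side",170,160,65,50,6)]),crop("wrist",0,0,512,190,1.5234375)[:, :780]]))
E
```

```text
8.0 [ 0.4817 -0.1265  0.0537] yaw y 88.97 F [-0.8  -0.85  6.98] T [-0.065  0.247  0.219] w 0.187 g 20.0 q [ 0.42  0.49 -0.36  2.04  0.27  0.66  1.44]
```

View pics/c2.png

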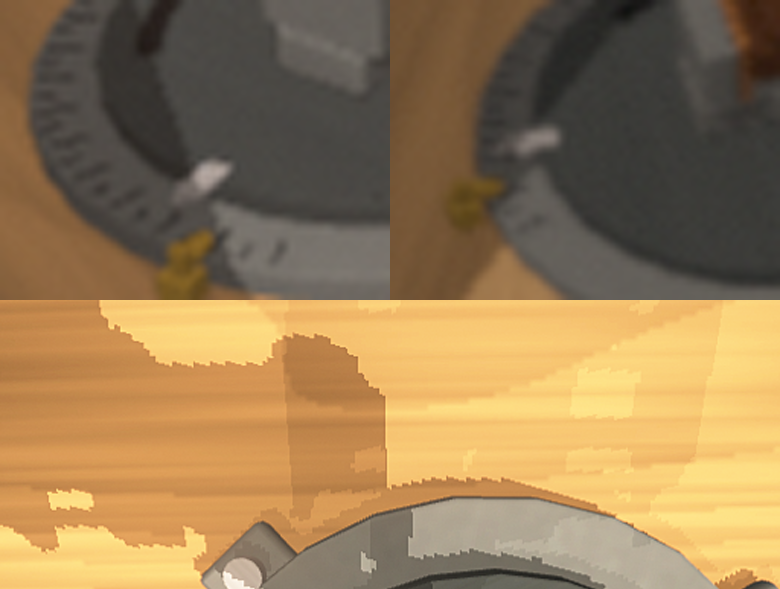

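The scene crop shows the pointer about 7° short of the brass marker. I'll refine the centre from the handle arc.

Run:
```python
import numpy as np
from scipy.optimize import least_squares
P=np.array([[.4925,-.018],[.4758,-.0535],[.473,-.0945],[.4817,-.1265]])
f=least_squares(lambda c:np.hypot(*(P-c).T)-.115,[.588,-.081]);c=f.x;print(c,f.fun)
m=np.array([.7253,.0008])-c;print(np.hypot(*m));am=np.arctan2(m[1],m[0])
h=P[-1]-c;ap=np.arctan2(-h[1],-h[0]);print(am,ap,np.degrees(am-ap))
t=np.pi+am;q=c+np.hypot(*h)*np.array([np.cos(t),np.sin(t)]);print(q,(q-P[-1])/.04)
```

```text
[ 0.58752351 -0.08220903] [-0.00031667  0.00035316  0.00018117 -0.00028163]
0.16085043149941194
0.5422487735067741 0.39638301297773815 8.357492453779713
[ 0.48926145 -0.141411  ] [ 0.18903623 -0.3727749 ]
```

Emit:
drive_tool:
  targets:
    - [0,0,0,0.08,-0.18,0,0.1]
    - [0,0,0,0.19,-0.37,0,0.1]
    - [0,0,0,0.19,-0.37,0,0.1]
    - [0,0,0,0.19,-0.37,0,0.1]
    - [0,0,0,0.19,-0.37,0,0.1]

```text
clock: 8.65
position: [0.4895, -0.141, 0.0537]
ee_rot: [0.028, 3.14, -0.001]
force: [-0.1, -1.1, 5.2]
width: 0.191
gripper_force: 20.0
```

```bash
python3 o.py
```

```text
8.65 [ 0.4895 -0.141   0.0537] yaw y 88.97 F [-0.08 -1.11  5.19] T [ 0.04  -0.005  0.135] w 0.191 g 20.0 q [ 0.44  0.5  -0.35  2.01  0.27  0.67  1.47]
```

Emit:
drive_tool:
  targets:
    - [0,0,0,0,0,0,0.45]
    - [0,0,0,0,0,0,0.45]
    - [0,0,0,0,0,1,0.45]
    - [0,0,0,0,0,2,0.45]
    - [0,0,0,0,0,3.1,0.45]

```text
clock: 9.15
position: [0.4881, -0.1405, 0.1776]
ee_rot: [-0.027, -3.14, -0.001]
force: [0.9, -0.0, -0.7]
width: 0.45
gripper_force: 0.0
```

Emit:
drive_tool:
  targets:
    - [0,0,-1.5,0.9,0.4,0.2,0.45]
    - [0,0,-3,1.8,0.8,0.4,0.45]
    - [0,0,-4.5,2.7,1.2,0.6,0.45]
    - [0,0,-6,3.6,1.6,0.6,0.45]
    - [0,0,-7.5,4.7,2,0.6,0.45]

```text
clock: 9.65
position: [0.6777, -0.0603, 0.2011]
ee_rot: [1.045, 2.963, -0.001]
force: [-0.0, -1.1, 0.7]
width: 0.453
gripper_force: 0.0
```

Emit:
drive_tool:
  targets:
    - [0,0,-1.5,0,0,0,0.45]
    - [0,0,-3,0,0,0,0.45]
    - [0,0,-4.5,0,0,0,0.45]
    - [0,0,-6,0,0,0,0.45]
    - [0,0,-7.5,0,0,0,0.45]

```text
clock: 10.15
position: [0.6766, -0.0606, 0.2004]
ee_rot: [-1.941, -2.47, 0.001]
force: [-0.3, 0.4, -0.4]
width: 0.45
gripper_force: 0.0
```

Emit:
drive_tool:
  targets:
    - [0,0,0,0,0,0,0.45]
    - [0,0,0,0,0,0,0.45]

```text
clock: 10.35
position: [0.6768, -0.0607, 0.2006]
ee_rot: [-1.929, -2.479, 0.001]
force: [0.6, -0.6, 1.6]
width: 0.454
gripper_force: 0.0
```

```bash
python3 o.py
python3 - <<'E'
from h import *
import pickle
s=arm.observe();im=arm.get_image("wrist");C=cam(im,s);pickle.dump((im,s),open("d3.pkl","wb"))
u=proj(C,[.725,.001,.02]);print(u, proj(C,[.5875,-.0822,.03]))
x,y=int(u[0])-65,max(0,int(u[1])-50);print(x,y)
cv2.imwrite("pics/c3.png",cv2.resize(cv2.cvtColor(im["pixels"],cv2.COLOR_RGB2BGR)[y:y+95,x:x+130],None,fx=6,fy=6,interpolation=cv2.INTER_CUBIC))
E
```

```text
10.35 [ 0.6768 -0.0607  0.2006] yaw y 14.22 F [ 0.55 -0.61  1.62] T [-0.039 -0.023  0.011] w 0.454 g 0.0 q [ 0.07  0.55 -0.1   1.45  0.06  1.15  0.21]
(np.float64(306.30963622629986), np.float64(135.65427895661878)) (np.float64(177.89994999013274), np.float64(176.07747518236985))
241 85
```

View pics/c3.png

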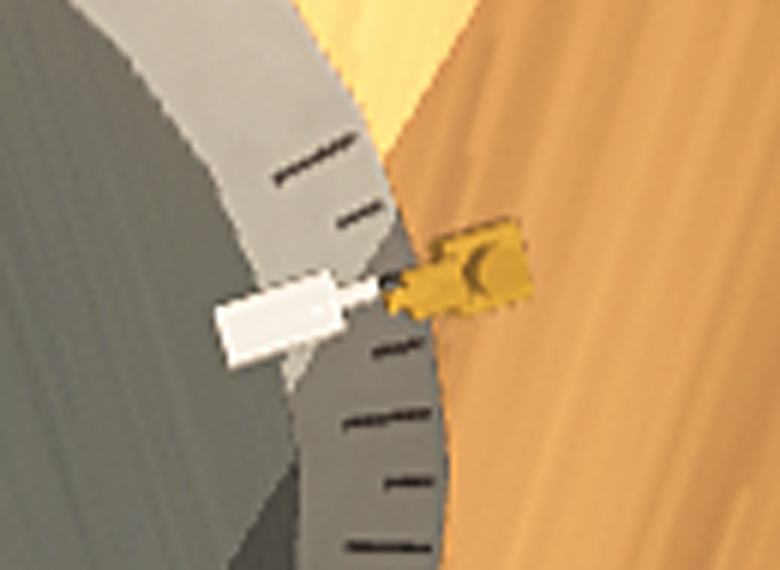

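The crop shows the pointer tip at wrist pixel (304,132.7), close to the brass tip at about (305.7,133.8). I'll compute the angles.

Run:
```python
from h import *
import pickle
im,s=pickle.load(open("d3.pkl","rb"));C=cam(im,s)
for c in ([.5875,-.0822],[.588,-.0805]):
  for n,uv,z in(("ptip",(378,286),.03),("pbody in",(223,338),.03),("pbody out",(337,299),.03),("mtip",(388,293),.02),("mtip low",(390,305),.02),("m inner28",(437,280),.028),("m outer28",(524,258),.028)):
    p=onz(C,(241+uv[0]/6,85+uv[1]/6),z)[:2];q=p-c;print(n,p.round(4),np.hypot(*q).round(4),np.arctan2(q[1],q[0]).round(4))
px=im["pixels"][85:180,241:371];hs=cv2.cvtColor(px,cv2.COLOR_RGB2HSV)
m=((hs[...,0]>18)&(hs[...,0]<28)&(hs[...,1]>190)).astype(np.uint8)
n,l,st,ce=cv2.connectedComponentsWithStats(m);i=1+st[1:,4].argmax();print(st[i],ce[i])
for x in range(st[i][0],st[i][0]+st[i][2]):
    y=np.where(l[:,x]==i)[0];print(x,y.min(),y.max(),end="; ")
```

```text
ptip [0.7195 0.0037] 0.1575 0.5771
pbody in [ 0.6932 -0.0131] 0.1263 0.5788
pbody out [ 7.125e-01 -6.000e-04] 0.1493 0.5784
mtip [0.7236 0.0029] 0.1605 0.5584
mtip low [7.247e-01 7.000e-04] 0.1603 0.5436
m inner28 [0.7306 0.0076] 0.1689 0.5605
m outer28 [0.7456 0.0157] 0.186 0.5544
ptip [0.7195 0.0037] 0.1561 0.5697
pbody in [ 0.6932 -0.0131] 0.1249 0.5696
pbody out [ 7.125e-01 -6.000e-04] 0.148 0.5706
mtip [0.7236 0.0029] 0.1592 0.551
mtip low [7.247e-01 7.000e-04] 0.159 0.536
m inner28 [0.7306 0.0076] 0.1676 0.5535
m outer28 [0.7456 0.0157] 0.1847 0.548
[65 49  1  3  3] [65. 50.]
65 49 51;
```

The pointer is about 0.02 rad past the marker. I'll regrip the handle and nudge it back about 2 mm.

Emit:
drive_tool:
  targets:
    - [0,0,1.5,-0.9,-0.4,0,0.45]
    - [0,0,3,-1.8,-0.8,0,0.45]
    - [0,0,4.5,-2.7,-1.2,0,0.45]
    - [0,0,6,-3.6,-1.6,-0.3,0.45]
    - [0,0,7.5,-4.7,-2,-0.6,0.45]

```text
clock: 10.9
position: [0.4885, -0.1414, 0.1769]
ee_rot: [1.023, 2.968, 0.0]
force: [0.0, -0.6, -1.2]
width: 0.448
gripper_force: 0.0
```

Emit:
drive_tool:
  targets:
    - [0,0,1.5,0,0,0,0.45]
    - [0,0,3,0,0,0,0.45]
    - [0,0,4.5,0,0,0,0.45]
    - [0,0,6,0,0,0,0.45]
    - [0,0,7.5,0,0,0,0.45]

```text
clock: 11.4
position: [0.489, -0.141, 0.1769]
ee_rot: [0.015, 3.141, -0.0]
force: [-0.1, -0.3, -0.9]
width: 0.447
gripper_force: 0.0
```

Emit:
drive_tool:
  targets:
    - [0,0,0,0,0,0,0.45]
    - [0,0,0,0,0,-1,0.45]
    - [0,0,0,0,0,-2,0.45]
    - [0,0,0,0,0,-3.1,0.45]
    - [0,0,0,0,0,-3.1,0.45]

```text
clock: 11.9
position: [0.4853, -0.1402, 0.0485]
ee_rot: [-0.03, -3.133, -0.003]
force: [-0.0, -0.1, 0.8]
width: 0.449
gripper_force: 0.0
```

Emit:
drive_tool:
  targets:
    - [0,0,0,0,0,0,0.1]
    - [0,0,0,0,0,0,0.1]
    - [0,0,0,0,0,0,0.1]
    - [0,0,0,0,0,0,0.1]
    - [0,0,0,0,0,0,0.1]

```text
clock: 12.4
position: [0.4904, -0.1411, 0.0546]
ee_rot: [0.028, 3.138, -0.001]
force: [-1.2, 0.5, 9.3]
width: 0.187
gripper_force: 20.0
```

```bash
python3 o.py
```

```text
12.4 [ 0.4904 -0.1411  0.0546] yaw y 88.97 F [-1.18  0.5   9.29] T [0.198 0.191 0.023] w 0.187 g 20.0 q [ 0.43  0.5  -0.34  2.01  0.26  0.67  1.48]
```

Emit:
drive_tool:
  targets:
    - [0,0,0,-0.02,0.045,0,0.1]
    - [0,0,0,-0.02,0.045,0,0.1]
    - [0,0,0,-0.02,0.045,0,0.1]
    - [0,0,0,-0.02,0.045,0,0.1]
    - [0,0,0,-0.02,0.045,0,0.1]

```text
clock: 12.9
position: [0.4896, -0.1399, 0.0546]
ee_rot: [0.03, 3.138, -0.002]
force: [-1.0, -2.0, 8.6]
width: 0.191
gripper_force: 20.0
```

Emit:
drive_tool:
  targets:
    - [0,0,0,0,0,0,0.45]
    - [0,0,0,0,0,0,0.45]
    - [0,0,0,0,0,1,0.45]
    - [0,0,0,0,0,2,0.45]
    - [0,0,0,0,0,3.1,0.45]

```text
clock: 13.4
position: [0.4875, -0.1387, 0.1779]
ee_rot: [-0.027, -3.14, -0.001]
force: [0.9, -0.2, -0.6]
width: 0.451
gripper_force: 0.0
```

Emit:
drive_tool:
  targets:
    - [0,0,-1.5,0.9,0.4,0.2,0.45]
    - [0,0,-3,1.8,0.8,0.4,0.45]
    - [0,0,-4.5,2.7,1.2,0.6,0.45]
    - [0,0,-6,3.6,1.6,0.6,0.45]
    - [0,0,-7.5,4.7,2,0.6,0.45]

```text
clock: 13.9
position: [0.6771, -0.0584, 0.2014]
ee_rot: [1.044, 2.963, -0.0]
force: [0.1, -0.5, 0.8]
width: 0.456
gripper_force: 0.0
```

Emit:
drive_tool:
  targets:
    - [0,0,-1.5,0,0,0,0.45]
    - [0,0,-3,0,0,0,0.45]
    - [0,0,-4.5,0,0,0,0.45]
    - [0,0,-6,0,0,0,0.45]
    - [0,0,-7.5,0,0,0,0.45]

```text
clock: 14.4
position: [0.676, -0.0588, 0.2007]
ee_rot: [-1.94, -2.47, 0.0]
force: [0.1, 0.1, -0.1]
width: 0.45
gripper_force: 0.0
```

Emit:
drive_tool:
  targets:
    - [0,0,0,0,0,0,0.45]
    - [0,0,0,0,0,0,0.45]

```text
clock: 14.6
position: [0.6761, -0.0588, 0.2008]
ee_rot: [-1.929, -2.479, 0.0]
force: [0.8, -0.0, -0.2]
width: 0.447
gripper_force: 0.0
```

```bash
python3 o.py
cat > pt.py <<'E'
from h import *
import pickle,sys
# pointer (near-white) axis from the wrist picture, cast onto z=.03
def ptr(im,s):
    C=cam(im,s);hs=cv2.cvtColor(im["pixels"],cv2.COLOR_RGB2HSV)
    m=((hs[...,1]<45)&(hs[...,2]>205)).astype(np.uint8)
    u=proj(C,[.713,0,.03]);x,y=int(u[0]),int(u[1]);k=np.zeros_like(m);k[max(0,y-28):y+28,max(0,x-30):x+30]=1
    n,l,st,ce=cv2.connectedComponentsWithStats(m*k);i=1+st[1:,4].argmax()
    c=np.array([.5875,-.0822]);p=onz(C,ce[i],.03)[:2];q=p-c
    print("pointer centroid",ce[i],st[i][4],p,np.hypot(*q),"ang",np.arctan2(q[1],q[0]))
ptr(*pickle.load(open("d3.pkl","rb")))
s=arm.observe();im=arm.get_image("wrist");ptr(im,s);pickle.dump((im,s),open(sys.argv[1],"wb"))
E
python3 pt.py d4.pkl
```

```text
14.6 [ 0.6761 -0.0588  0.2008] yaw y 14.24 F [ 0.8  -0.01 -0.21] T [ 0.013 -0.007  0.04 ] w 0.447 g 0.0 q [ 0.06  0.55 -0.08  1.45  0.05  1.14  0.22]
pointer centroid [288.49541284 137.08715596] 218 [ 0.70350444 -0.00550881] 0.13906318051452027 ang 0.5841427863099369
pointer centroid [288.75688073 140.12385321] 218 [ 0.70409988 -0.00688042] 0.13881128392857084 ang 0.5735342749146832
```

Emit:
drive_tool:
  targets:
    - [0,0,0,-0.7,-0.8,0,0.45]
    - [0,0,0,-1.3,-1.6,-0.2,0.45]
    - [0,0,0,-1.9,-2.4,-0.5,0.45]
    - [0,0,0,-2.55,-3.23,-1,0.45]
    - [0,0,0,-2.55,-3.23,-1,0.45]

```text
clock: 15.15
position: [0.5684, -0.1949, 0.1584]
ee_rot: [-1.939, -2.467, 0.009]
force: [-0.7, -0.7, -0.2]
width: 0.447
gripper_force: 0.0
```

Emit:
drive_tool:
  targets:
    - [0,0,0,0,0,-0.3,0.45]
    - [0,0,0,0,0,-1.1,0.45]
    - [0,0,0,0,0,-1.9,0.45]
    - [0,0,0,0,0,-2.67,0.45]
    - [0,0,0,0,0,-2.67,0.45]

```text
clock: 15.65
position: [0.5721, -0.1858, 0.0498]
ee_rot: [-1.926, -2.474, 0.003]
force: [-0.8, 0.2, -0.2]
width: 0.445
gripper_force: 0.0
```

Emit:
drive_tool:
  targets:
    - [0,0,0,0,0,0,0.45]
    - [0,0,0,0,0,0,0.45]

```text
clock: 15.85
position: [0.5758, -0.1879, 0.0555]
ee_rot: [1.931, 2.475, 0.002]
force: [-0.4, 0.6, 1.7]
width: 0.445
gripper_force: 0.0
```

```bash
python3 o.py
```

```text
15.85 [ 0.5758 -0.1879  0.0555] yaw y 14.07 F [-0.38  0.6   1.66] T [-0.02 -0.02 -0.03] w 0.445 g 0.0 q [ 0.28  0.59 -0.07  1.79  0.05  0.76  0.42]
```

Emit:
drive_tool:
  targets:
    - [0,0,0,0,0,0,0.05]
    - [0,0,0,0,0,0,0.05]
    - [0,0,0,0,0,0,0.05]
    - [0,0,0,0,0,0,0.05]
    - [0,0,0,0,0,0,0.05]
  force: 50

```text
clock: 16.35
position: [0.5743, -0.1885, 0.0547]
ee_rot: [1.934, 2.475, 0.0]
force: [-2.5, -1.2, 6.7]
width: 0.158
gripper_force: 70.6
```

```bash
python3 o.py
```

```text
16.35 [ 0.5743 -0.1885  0.0547] yaw y 13.98 F [-2.54 -1.21  6.7 ] T [ 0.072  0.492 -0.04 ] w 0.158 g 70.6 q [ 0.28  0.59 -0.07  1.8   0.06  0.76  0.42]
```

Emit:
drive_tool:
  targets:
    - [0,0,-0.5,0,0,-0.005,0.05]
    - [0,0,-1,0,0,-0.01,0.05]
    - [0,0,-1.5,0,0,-0.015,0.05]
    - [0,0,-2,0,0,-0.02,0.05]

```text
clock: 16.75
position: [0.5742, -0.1885, 0.054]
ee_rot: [2.144, 2.295, 0.0]
force: [-2.6, -0.1, 7.0]
width: 0.159
gripper_force: 69.9
```

```bash
python3 o.py
```

```text
16.75 [ 0.5742 -0.1885  0.054 ] yaw y 3.89 F [-2.62 -0.12  6.96] T [-0.029  0.653  0.09 ] w 0.159 g 69.9 q [ 0.24  0.59 -0.02  1.8   0.02  0.75  0.28]
```

Emit:
drive_tool:
  targets:
    - [0,0,-0.3,0,0,-0.003,0.05]
    - [0,0,-0.6,0,0,-0.006,0.05]
    - [0,0,-0.9,0,0,-0.01,0.05]

```text
clock: 17.05
position: [0.5742, -0.1886, 0.0536]
ee_rot: [2.232, 2.21, 0.0]
force: [-3.7, 0.3, 9.6]
width: 0.156
gripper_force: 69.9
```

```bash
python3 o.py
```

```text
17.05 [ 0.5742 -0.1886  0.0536] yaw y -0.57 F [-3.7   0.34  9.64] T [0.015 0.745 0.028] w 0.156 g 69.9 q [ 0.23  0.59  0.    1.8  -0.    0.75  0.22]
```

Emit:
drive_tool:
  targets:
    - [0,0,-0.4,0,0,-0.004,0.05]
    - [0,0,-0.8,0,0,-0.008,0.05]

```text
clock: 17.25
position: [0.5742, -0.1885, 0.0533]
ee_rot: [2.308, 2.13, 0.0]
force: [-3.0, -0.2, 8.7]
width: 0.155
gripper_force: 69.9
```

```bash
python3 o.py|cut -c1-150
```

```text
17.25 [ 0.5742 -0.1885  0.0533] yaw y -4.59 F [-2.97 -0.15  8.74] T [0.022 0.774 0.08 ] w 0.155 g 69.9 q [ 0.21  0.59  0.02  1.8  -0.02  0.75  0.16]
```

Emit:
drive_tool:
  targets:
    - [0,0,-0.4,0,0,-0.004,0.05]
    - [0,0,-0.8,0,0,-0.008,0.05]

```text
clock: 17.45
position: [0.5742, -0.1885, 0.053]
ee_rot: [2.381, 2.048, 0.0]
force: [-3.4, 0.1, 9.5]
width: 0.158
gripper_force: 69.9
```

```bash
python3 o.py|cut -c1-150
```

```text
17.45 [ 0.5742 -0.1885  0.053 ] yaw y -8.59 F [-3.4   0.11  9.48] T [0.051 0.845 0.096] w 0.158 g 69.9 q [ 0.2   0.59  0.04  1.8  -0.03  0.75  0.11]
```

Emit:
drive_tool:
  targets:
    - [0,0,-0.4,0,0,-0.004,0.05]
    - [0,0,-0.8,0,0,-0.008,0.05]

```text
clock: 17.65
position: [0.5742, -0.1885, 0.0528]
ee_rot: [2.451, 1.964, 0.0]
force: [-3.9, 0.3, 10.3]
width: 0.161
gripper_force: 70.0
```

```bash
python3 o.py|cut -c1-150
```

```text
17.65 [ 0.5742 -0.1885  0.0528] yaw y -12.59 F [-3.88  0.31 10.33] T [0.073 0.891 0.127] w 0.161 g 70.0 q [ 0.19  0.59  0.06  1.8  -0.05  0.75  0.05]
```

Emit:
drive_tool:
  targets:
    - [0,0,-0.4,0,0,-0.006,0.05]
    - [0,0,-0.8,0,0,-0.012,0.05]

```text
clock: 17.85
position: [0.5743, -0.1885, 0.0527]
ee_rot: [2.518, 1.878, 0.001]
force: [-4.5, 0.1, 16.0]
width: 0.156
gripper_force: 70.6
```

```bash
python3 o.py|cut -c1-150
```

```text
17.85 [ 0.5743 -0.1885  0.0527] yaw y -16.58 F [-4.5   0.14 15.99] T [0.143 1.206 0.159] w 0.156 g 70.6 q [ 0.17  0.59  0.08  1.81 -0.06  0.75 -0.  ]
```

Emit:
drive_tool:
  targets:
    - [0,0,-0.4,0,0,-0.006,0.05]
    - [0,0,-0.8,0,0,-0.012,0.05]

```text
clock: 18.05
position: [0.5744, -0.1886, 0.0525]
ee_rot: [2.582, 1.789, 0.001]
force: [-6.2, 1.1, 18.6]
width: 0.156
gripper_force: 71.1
```

```bash
python3 o.py|cut -c1-150
```

```text
18.05 [ 0.5744 -0.1886  0.0525] yaw y -20.57 F [-6.16  1.09 18.55] T [0.166 1.459 0.321] w 0.156 g 71.1 q [ 0.16  0.59  0.1   1.81 -0.08  0.75 -0.06]
```

Emit:
drive_tool:
  targets:
    - [0,0,-0.4,0,0,0,0.05]
    - [0,0,-0.8,0,0,0,0.05]

```text
clock: 18.25
position: [0.5743, -0.1885, 0.0524]
ee_rot: [2.642, 1.698, 0.001]
force: [-5.3, -0.1, 15.3]
width: 0.155
gripper_force: 70.7
```

```bash
python3 o.py|cut -c1-150
```

```text
18.25 [ 0.5743 -0.1885  0.0524] yaw y -24.56 F [-5.34 -0.09 15.29] T [0.095 1.347 0.36 ] w 0.155 g 70.7 q [ 0.15  0.59  0.12  1.81 -0.09  0.75 -0.11]
```

Emit:
drive_tool:
  targets:
    - [0,0,0,0,0,0,0.05]

```text
clock: 18.35
position: [0.5743, -0.1886, 0.0524]
ee_rot: [2.642, 1.698, 0.001]
force: [-6.0, 0.5, 16.7]
width: 0.159
gripper_force: 70.7
```

```bash
python3 o.py|cut -c1-150
```

```text
18.35 [ 0.5743 -0.1886  0.0524] yaw y -24.56 F [-6.04  0.48 16.65] T [0.146 1.314 0.253] w 0.159 g 70.7 q [ 0.15  0.59  0.12  1.81 -0.09  0.75 -0.11]
```

Emit:
drive_tool:
  targets:
    - [0,0,0,0,0,0,0.05]

```text
clock: 18.45
position: [0.5743, -0.1885, 0.0524]
ee_rot: [2.641, 1.699, 0.001]
force: [-4.6, 0.7, 17.2]
width: 0.16
gripper_force: 70.7
```

```bash
python3 o.py|cut -c1-150
```

```text
18.45 [ 0.5743 -0.1885  0.0524] yaw y -24.49 F [-4.65  0.73 17.19] T [0.129 1.251 0.284] w 0.16 g 70.7 q [ 0.15  0.59  0.12  1.81 -0.09  0.75 -0.11]
```

Emit:
drive_tool:
  targets:
    - [0,0,-0.4,0,0,-0.002,0.05]
    - [0,0,-0.8,0,0,-0.004,0.05]

```text
clock: 18.65
position: [0.5743, -0.1886, 0.0523]
ee_rot: [2.7, 1.605, 0.001]
force: [-6.1, 0.9, 16.7]
width: 0.157
gripper_force: 70.9
```

```bash
python3 o.py|cut -c1-150
```

```text
18.65 [ 0.5743 -0.1886  0.0523] yaw y -28.55 F [-6.09  0.9  16.71] T [0.145 1.414 0.465] w 0.157 g 70.9 q [ 0.14  0.59  0.14  1.81 -0.11  0.75 -0.17]
```

Emit:
drive_tool:
  targets:
    - [0,0,-0.2,0,0,0,0.05]

```text
clock: 18.75
position: [0.5743, -0.1886, 0.0523]
ee_rot: [2.714, 1.581, 0.001]
force: [-6.2, 1.3, 17.0]
width: 0.155
gripper_force: 70.8
```

```bash
python3 o.py|cut -c1-150
```

```text
18.75 [ 0.5743 -0.1886  0.0523] yaw y -29.55 F [-6.16  1.3  16.97] T [0.142 1.357 0.418] w 0.155 g 70.8 q [ 0.13  0.59  0.14  1.81 -0.11  0.75 -0.18]
```

Emit:
drive_tool:
  targets:
    - [0,0,0,0,0,0,0.05]

```text
clock: 18.85
position: [0.5743, -0.1886, 0.0522]
ee_rot: [2.713, 1.582, 0.001]
force: [-5.6, 0.8, 15.9]
width: 0.154
gripper_force: 70.8
```

```bash
python3 o.py|cut -c1-150
```

```text
18.85 [ 0.5743 -0.1886  0.0522] yaw y -29.51 F [-5.58  0.8  15.86] T [0.065 1.345 0.385] w 0.154 g 70.8 q [ 0.13  0.59  0.14  1.81 -0.11  0.75 -0.18]
```

Emit:
drive_tool:
  targets:
    - [0,0,0,0,0,0,0.05]

```text
clock: 18.95
position: [0.5743, -0.1886, 0.0522]
ee_rot: [2.713, 1.583, 0.001]
force: [-5.5, 0.5, 16.6]
width: 0.158
gripper_force: 70.8
```

```bash
python3 o.py|cut -c1-150
```

```text
18.95 [ 0.5743 -0.1886  0.0522] yaw y -29.48 F [-5.52  0.53 16.64] T [0.135 1.334 0.404] w 0.158 g 70.8 q [ 0.13  0.59  0.14  1.81 -0.11  0.75 -0.18]
```

Emit:
drive_tool:
  targets:
    - [0,0,-0.4,0,0,-0.002,0.05]
    - [0,0,-0.8,0,0,-0.004,0.05]

```text
clock: 19.15
position: [0.5742, -0.1886, 0.0521]
ee_rot: [2.767, 1.486, 0.001]
force: [-6.2, 0.1, 16.8]
width: 0.159
gripper_force: 70.9
```

```bash
python3 o.py|cut -c1-150
```

```text
19.15 [ 0.5742 -0.1886  0.0521] yaw y -33.55 F [-6.19  0.13 16.82] T [0.096 1.455 0.577] w 0.159 g 70.9 q [ 0.12  0.59  0.16  1.81 -0.13  0.75 -0.24]
```

Emit:
drive_tool:
  targets:
    - [0,0,0,0,0,0,0.05]

```text
clock: 19.25
position: [0.5742, -0.1886, 0.0521]
ee_rot: [2.767, 1.486, 0.001]
force: [-6.3, 0.4, 17.5]
width: 0.154
gripper_force: 70.8
```

```bash
python3 o.py|cut -c1-150
```

```text
19.25 [ 0.5742 -0.1886  0.0521] yaw y -33.54 F [-6.34  0.37 17.51] T [0.116 1.421 0.459] w 0.154 g 70.8 q [ 0.12  0.59  0.16  1.81 -0.13  0.75 -0.24]
```

Emit:
drive_tool:
  targets:
    - [0,0,0,0,0,0,0.05]

```text
clock: 19.35
position: [0.5743, -0.1886, 0.0521]
ee_rot: [2.766, 1.487, 0.001]
force: [-5.4, 1.0, 16.8]
width: 0.159
gripper_force: 70.8
```

```bash
python3 o.py|cut -c1-150
```

```text
19.35 [ 0.5743 -0.1886  0.0521] yaw y -33.48 F [-5.36  1.   16.83] T [0.18  1.328 0.445] w 0.159 g 70.8 q [ 0.12  0.59  0.16  1.81 -0.13  0.75 -0.24]
```

Emit:
drive_tool:
  targets:
    - [0,0,0,0,0,0,0.05]

```text
clock: 19.45
position: [0.5742, -0.1886, 0.0521]
ee_rot: [2.766, 1.487, 0.001]
force: [-6.0, 0.5, 17.1]
width: 0.156
gripper_force: 70.8
```

```bash
python3 o.py|cut -c1-150
```

```text
19.45 [ 0.5742 -0.1886  0.0521] yaw y -33.47 F [-5.98  0.46 17.1 ] T [0.159 1.439 0.444] w 0.156 g 70.8 q [ 0.12  0.59  0.16  1.81 -0.13  0.75 -0.24]
```

Emit:
drive_tool:
  targets:
    - [0,0,0,0,0,0,0.45]
    - [0,0,0,0,0,0,0.45]
    - [0,0,0,0,0,1,0.45]
    - [0,0,0,0,0,2,0.45]
    - [0,0,0,0,0,3,0.45]

```text
clock: 19.95
position: [0.574, -0.188, 0.1716]
ee_rot: [-2.767, -1.487, 0.001]
force: [0.5, -1.1, 0.0]
width: 0.448
gripper_force: 0.0
```

Emit:
drive_tool:
  targets:
    - [0,0,1.5,0.8,0.8,0.2,0.45]
    - [0,0,3,1.4,1.6,0.4,0.45]
    - [0,0,4.5,2,2.4,0.7,0.45]
    - [0,0,6,2.55,3.23,0.7,0.45]
    - [0,0,7.5,2.55,3.23,0.7,0.45]

```text
clock: 20.45
position: [0.6789, -0.0508, 0.1983]
ee_rot: [-2.126, -2.311, -0.007]
force: [-0.8, 0.4, 0.1]
width: 0.45
gripper_force: 0.0
```

Emit:
drive_tool:
  targets:
    - [0,0,1,0,0,0,0.45]
    - [0,0,2,0,0,0,0.45]
    - [0,0,2,0,0,0,0.45]
    - [0,0,2,0,0,0,0.45]
    - [0,0,2,0,0,0,0.45]

```text
clock: 20.95
position: [0.6762, -0.059, 0.1984]
ee_rot: [-1.937, -2.473, -0.0]
force: [0.3, 0.6, 0.9]
width: 0.45
gripper_force: 0.0
```

```bash
python3 o.py; python3 pt.py d5.pkl
python3 - <<'E'
from h import *
import pickle
im,s=pickle.load(open("d5.pkl","rb"));u=proj(cam(im,s),[.725,.001,.02]);x,y=int(u[0])-65,max(0,int(u[1])-50);print(x,y)
cv2.imwrite("pics/c5.png",cv2.resize(cv2.cvtColor(im["pixels"],cv2.COLOR_RGB2BGR)[y:y+95,x:x+130],None,fx=6,fy=6,interpolation=cv2.INTER_CUBIC))
E
```

```text
20.95 [ 0.6762 -0.059   0.1984] yaw y 13.87 F [0.32 0.64 0.93] T [-0.026  0.024  0.011] w 0.45 g 0.0 q [ 0.02  0.55 -0.02  1.46  0.01  1.14  0.24]
pointer centroid [288.49541284 137.08715596] 218 [ 0.70350444 -0.00550881] 0.13906318051452027 ang 0.5841427863099369
pointer centroid [288.84545455 140.08636364] 220 [ 0.70434023 -0.00712226] 0.13888234702461114 ang 0.571132568702632
241 86
```

View pics/c5.png

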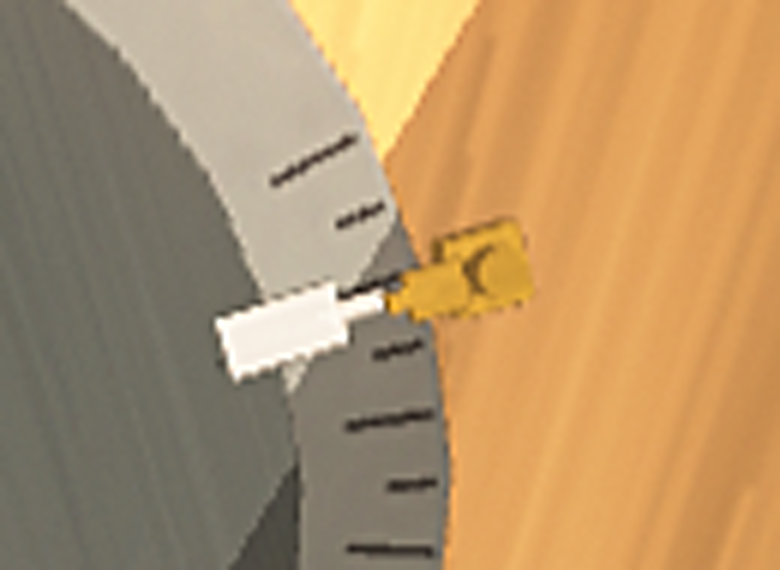

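The pointer tip at (384,300) in the crop now meets the brass tip at (388,300), so the two are in line. The turntable didn't shift during tightening and the gripper is clear, so I'm handing in.

```bash
python3 -c "
from cell import arm
print(arm.sign_off())"
```

```text
the job is handed in; nothing more can be done
None
```

I loosened the clamp, swung the vise until its pointer lined up with the brass marker (within about 0.015 rad by camera), tightened the knob by feel to an estimated 44 N, let go and handed the job in; no verdict came back.

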